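# Seal the sugar tin with its nested lids and lift the outer lid off alone

### The job

The sugar tin in the bamboo tea station has been refilled. Slide the station's clear cover fully open, then set the tin's two lids, which stand clipped together on the worktop, onto the tin as one and press down on the knob until the inner lid snaps fully home in the mouth. Lift the outer lid straight off on its own, leaving the inner lid home so that I can check its seal, and finish still holding the outer lid level over the tin, about 10 cm above where it sat, without disturbing the other things.

Things in the scene. Friction and masses are not known exactly. Their poses are not given: they have to be found in the camera images.
- tea_station: fixed bamboo tray, 250 mm long (its x, away from the robot) by 160 mm wide (its y, to the left), 118 mm high; origin: centre of its underside. Rails along x on both sides, tops 118 mm up, leave an opening 132 mm wide. The sugar tin stands in the near half at x = -58 mm, y = 0 on the 12 mm thick floor in a low locating ring; the tea box stands in the far half
- cover (a joint): how far the clear cover has slid along the rails to the station's +x (away from the robot), m: 0 = shut over the sugar tin, 0.112 = against its stop, fully open (then over the tea box). About 1.2 N of friction; stays where it is left. Clear sheet 114 mm in x by 146 mm in y, upper face 111 mm above the worktop
- cover_handle (a point): middle of the bar of the steel D-handle on the middle of the cover, 130 mm above the worktop. The bar is round, 12 mm thick, 60 mm long along the station's y, its top 25 mm above the cover's face: pinch it from above, fingers closing along the station's x. It moves with the cover
- sugar_tin: loose teal tin full of sugar cubes, about 0.7 kg, z up; origin: centre of its underside, 12 mm above the worktop. Body 80 mm across to a shoulder 64 mm up, then a steel neck 67 mm across outside, 61 mm inside, rim 88 mm above the underside. Three sprung catches in the neck: the inner lid snaps in with a push of 6 to 8 N, then resists a pull of about 11 N
- outer_lid: steel cap 82 mm across (77 inside), 46 mm high, plus an upright wooden knob 28 mm across, 34 mm tall, on its centre (80 mm in all), 0.16 kg; origin: centre of the skirt's lower edge, z up. Stands on the worktop with the inner lid clipped inside by a ball stud that lets go at a pull of about 3 N. With the inner lid home and still nested, its origin is 67 mm above the tin's underside
- inner_lid: white plug lid, 0.07 kg, z up; origin: centre of its underside. Plug 18 mm deep, 50 mm across below, 57 mm at its bead 8 mm up; flange 66 mm across, 3 mm thick; ball stud on top. Nested, its origin is 3 mm above the outer lid's on the same axis. Snapped home the flange lies on the tin's rim, origin 70 mm above the tin's underside; unsnapped it stands up to 10 mm higher
- tea_box: red cardboard tea box 63 x 131 x 66 mm standing in the far half of the station; leave it. Origin: centre of its underside
- white_cup: small white cup, 65 mm across, 54 mm high, left of the station; leave it. Origin: centre of its underside
- tall_mug: tall white mug, 71 mm across, 120 mm high, farther left of the station; leave it. Origin: centre of its underside
- lemon: lemon, 71 mm long, lying beyond the lids; leave it. Origin: underside at the start
Things that resemble listed ones, but are neither listed nor needed, are in the scene too. What is shaped like the outer_lid but green or orange is not meant.

How it is judged (in metres and radians):
On the way, in this order (a step that is already met when the one before it is completed fails the run):
1. the clear cover is slid open to its stop while the lids still stand on the worktop (value of joint cover above 0.107 m and height (world z) of outer_lid below 0.01 m), for 0.2 s.
2. both lids are on the tin, still nested, with the inner lid snapped home (z of inner_lid in the frame of sugar_tin below 0.0725 m and horizontal distance between inner_lid and sugar_tin below 0.004 m and distance between inner_lid and outer_lid below 0.008 m), for 0.1 s.
3. the outer lid is off by itself, the inner lid still home (z of outer_lid in the frame of sugar_tin above 0.09 m and z of inner_lid in the frame of sugar_tin below 0.0725 m and horizontal distance between inner_lid and sugar_tin below 0.004 m), for 0.2 s.
At the end, for the whole second after the job is handed in: Cover open 104 mm or more; inner lid home in the tin (origin 66 to 72.5 mm above the tin's underside, within 4 mm of its axis, level), tin upright in its ring; outer lid held still in the fingers, upright, over the tin (within 50 mm), 60 mm or more above where it sat, touching nothing else (value of joint cover above 0.104 m and z of inner_lid in the frame of sugar_tin between 0.066 and 0.0725 m and horizontal distance between inner_lid and sugar_tin below 0.004 m and angle between the z axis of inner_lid and the z axis of sugar_tin, either way round below 0.06 rad and angle between sugar_tin's own z axis and vertical below 0.06 rad and height (world z) of sugar_tin below 0.018 m and x of sugar_tin in the frame of tea_station between -0.067 and -0.049 m and z of outer_lid in the frame of sugar_tin above 0.127 m and horizontal distance between outer_lid and sugar_tin below 0.05 m and angle between outer_lid's own z axis and vertical below 0.35 rad and linear speed of outer_lid below 0.03 m/s and contact force between the fingers and outer_lid above 2 N and contact force between outer_lid and tea_station below 0.1 N and contact force between outer_lid and sugar_tin below 0.1 N and contact force between outer_lid and inner_lid below 0.1 N); the arm keeps its last pose, push and grip.
It fails at once if the inner lid drops out of the outer lid away from the tin (distance between inner_lid and outer_lid above 0.02 m and horizontal distance between inner_lid and sugar_tin above 0.02 m).
It fails at once if the sugar tin is tipped or lifted out of its ring (angle between sugar_tin's own z axis and vertical above 0.2 rad or height (world z) of sugar_tin above 0.03 m).
It fails at once if the tea box, cup, mug or lemon is pushed away (distance of any of tea_box, white_cup, tall_mug from where it was at the start of the episode above 0.03 m or distance of lemon from where it was at the start of the episode above 0.04 m).
It also fails if it takes over 58 s, if anything falls off the work surface, if the arm or the gripper's body presses on something with over 40 N, if the wrist force passes 120 N, or if a joint passes its speed limit or range.

### The arm

A 6-joint arm with a two-finger parallel gripper is mounted at the origin on a cart in front of the work surface, level with it; the furniture and walls round the work are solid. World frame = base frame: x ahead of the robot, y to its left, z up, the work surface at z = 0. Lengths are in mm, angles in rad, forces in N, time in s.
With the tool pointing down it reaches from about 400 to 825 mm from the base axis. Payload 7 kg.
Tool frame: the origin (TCP) lies midway between the tips of the shut fingers; the grasp point (between the pads) lies 19 mm behind it (tcp_to_grasp is the distance from the TCP to the grasp point, in mm); z points along the fingers, y is the line along which they close (so a half turn about z gives the same grasp; the last joint's range is limited). The gripper opens to 85 mm and grips with 20 to 120 N. Pads are 22 mm wide; open, the fingers measure 114 mm over their backs; the gripper's body (76 mm by 85 mm) begins 54 mm behind the grasp point. The pads swing forward as they close: fully open they stand 13 mm farther back than shut.
Start: joints at [-0.997, 0.359, 0.012, 0, -1.224, -0.288], TCP at [190.273, -647.604, 191.602] pointing down, gripper open.
Joint ranges: [-3.07, 3.07], [-1.43, 2.12], [-1.02, 1.25], [-3.03, 1.67], [-3.05, -0], [-3.03, 3.03]. Speed limits (rad/s): [2.39, 2.39, 3.01, 3.14, 3.14, 3.14].

### API

Orientations are given as a unit quaternion [w, x, y, z].
In Python, from plant import state, camera, get_calibration, sign_off, boxes_of, regions_of, tcp_to_grasp gives the robot as it stands.
- The arm moves only by the tool servo_tool, never from a script. Its arguments are lists of equal length, an entry for each row: "offset": the shift along the tool's x, y, z in mm, a list of three; "roll": the turn about the tool's z in units of 8 degrees (1.0 is 8 degrees). A call has 1 to 20 rows; each row is the pose to reach, as a shift and turn from the pose commanded when the call began, along the tool's axes at that moment; what a row does not reach only later rows make up. A row lasts 1/10 s, in which the tool goes at most 50 mm and 8.59 degrees, less where a joint would pass 70% of its speed; a pose out of reach is approached as far as the arm can. A call with a gripper value outside its range is refused whole. "gripper" is the opening, from -1 (shut) to 1 (fully open), set as the call begins (left out, the last holds). The fingers move at their own pace and stop on an object; the grip force is fixed at half the most. Time passes only in rows, so rows that repeat a pose let the fingers close. It gives the time, the measured TCP pose, the force, the opening and the grip force at its end, in the units of the state.
- state(): the state, without advancing time (a new reading comes with each control period).
- camera(name): name is "side" or "top"; returns the picture (420x560x3 uint8, red, green, blue); there is no depth.
- get_calibration(name): a dict with "fx", "fy", "cx", "cy" (pixels), "position" and "orientation" of the camera in the world. Camera axes: x right, y down, z forward; pixel columns grow to the right and rows downward; lengths in mm; the calibration is good to about 2 mm. A picture is of the moment at which its call begins. get_calibration takes no time and is no camera call.
- sign_off(): hands the job in; it is judged then, once.
Trained networks look in the newest picture that a camera, given by its name, has taken for a name from the list of things; names that differ only in an ending like _2 or _b are one class to them, and where a whole thing is asked for, a point or a joint stands for the part that bears it (a point fixed in the world has none). Each returns a list of dicts, best first, with "confidence" (0 to 1); they miss things now and then, are a little off and sometimes report something else, mostly with a low value. They report only what shows in the picture. A call takes as long as a camera call. They do not tell look-alikes from the thing itself.
- boxes_of(query, camera): "rect" ([centre column, centre row, width, height] in pixels, round what is visible of it).
- regions_of(query, camera): "region" (420x560 bool, what is visible of it) and "rect" ([centre column, centre row, width, height] in pixels, round what is visible of it).
The state is a dict: "clock": time; "joint_pos": joint angles; "qd": joint speeds; "joint_torque": joint torques, N m; "tcp_pos": TCP position; "eef_rot": TCP orientation; "force": force on the tool from outside, world axes, zero at the start; "moment": the same for the moment, N m; "opening": finger opening in mm; "finger_force": force on a finger pad.
Only numpy, scipy, OpenCV 4.12 (cv2) and the standard library are available. Lean on these libraries where they do the work, as an engineer would, in place of code of your own. Each camera call takes 0.05 s, during which the arm holds its last target. There are 200 camera calls.

## Working session

There is one attempt and no reset: what is moved stays moved. The work goes in short steps, Python scripts to look and compute and a tool call to move; the robot and the scene stay as the last step left them, time stands still between calls to the robot, and variables do not carry over. Pictures are saved under pics/ and viewed, at most 10 in all, crops included, and the job is handed in when it is done.

Besides the shell and the picture viewer there is one more tool, called after "Emit:" as name([rows], argument=value, ...), one row to a line, values as JSON. servo_tool: Moves the arm, as the interface text tells. Its arguments: {"type":"object","properties":{"offset":{"type":"array"},"roll":{"type":"array"},"gripper":{"type":"number"}},"required":["offset","roll"]}

```bash
ls; mkdir -p pics
python3 - <<'E'
from plant import *
import cv2
for n in ("side","top"):
    im=camera(n); cv2.imwrite(f"pics/{n}0.png",im[:,:,::-1]); print(n,get_calibration(n))
    for q in ("outer_lid","cover_handle","sugar_tin","tea_station","white_cup","lemon"):
        try: print(q,[([round(float(v)) for v in d["rect"]],round(d["confidence"],2)) for d in boxes_of(q,n)][:5])
        except Exception as e: print(q,e)
s=state(); print(s, tcp_to_grasp)
E
```

```text
pics
side {'fx': 539.1706357329532, 'fy': 539.1706357329532, 'cx': 273.1050567325903, 'cy': 208.84767883424215, 'position': array([  409.58693092, -1548.99789123,   896.89580168]), 'orientation': array([-0.49913605,  0.86484256, -0.05033299,  0.01941982])}
outer_lid [([244, 281, 33, 39], 0.93), ([290, 254, 31, 35], 0.89), ([251, 314, 36, 38], 0.78), ([244, 245, 33, 38], 0.6)]
cover_handle [([255, 190, 42, 19], 0.84), ([286, 202, 29, 31], 0.32)]
sugar_tin [([246, 213, 23, 16], 0.9), ([256, 188, 41, 18], 0.62)]
tea_station [([269, 203, 90, 63], 0.84)]
white_cup []
lemon [([327, 272, 19, 16], 0.8), ([248, 160, 26, 30], 0.49), ([254, 188, 42, 25], 0.43)]
top {'fx': 518.4115788635652, 'fy': 518.4115788635652, 'cx': 289.296402049143, 'cy': 211.328677823689, 'position': array([-395.97591479,  185.91117584, 1556.15894605]), 'orientation': array([ 0.17071036, -0.56121701,  0.77137914, -0.2467137 ])}
outer_lid [([370, 235, 20, 27], 0.76), ([336, 244, 16, 25], 0.74), ([413, 227, 20, 20], 0.43)]
cover_handle [([262, 235, 24, 39], 0.78)]
sugar_tin []
tea_station [([254, 229, 52, 79], 0.78)]
white_cup [([221, 266, 22, 24], 0.81)]
lemon []
{'clock': 0.7, 'joint_pos': array([-9.96935894e-01,  3.58569312e-01,  1.18984150e-02,  2.16315229e-06,
       -1.22411579e+00, -2.88096167e-01]), 'qd': array([ 4.92715872e-06, -1.11100728e-03,  2.73030035e-04, -8.32279456e-04,
        5.18179537e-04,  1.79316129e-03]), 'joint_torque': array([ 2.53703620e-04, -5.82758260e+01,  2.93610549e+01,  6.94072098e+00,
       -5.47969539e-04,  4.37440838e-05]), 'tcp_pos': array([ 190.24515447, -647.60559284,  191.6218024 ]), 'eef_rot': array([ 1.09031435e-06, -1.42396829e-01,  9.89809650e-01, -4.80621504e-06]), 'force': array([0.06758355, 0.08691828, 0.49300599]), 'moment': array([-0.00190286, -0.01375605,  0.0429578 ]), 'finger_force': 0.0, 'opening': 85.26697558070697} 18.700000000000003
```

Run:
```python
import cv2
a=cv2.imread("pics/side0.png")[130:350,190:390]; b=cv2.imread("pics/top0.png")[150:330,180:460]
cv2.imwrite("pics/a.png",cv2.resize(a,None,fx=2.7,fy=2.7,interpolation=cv2.INTER_CUBIC)); cv2.imwrite("pics/b.png",cv2.resize(b,None,fx=2.8,fy=2.8,interpolation=cv2.INTER_CUBIC))
```

```text
(no output)
```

View pics/a.png

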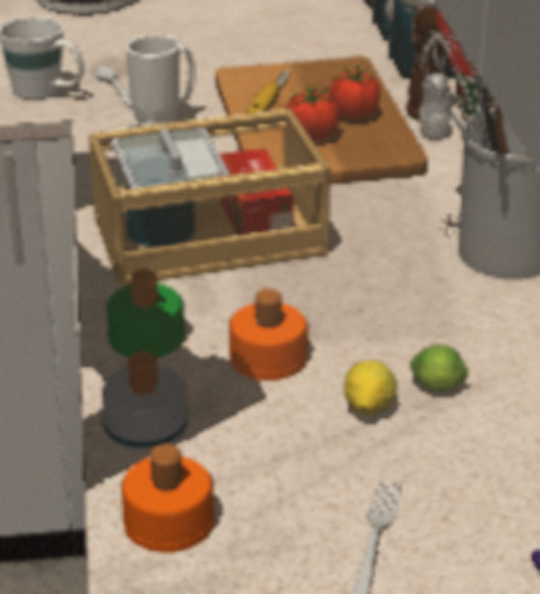

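View pics/b.png

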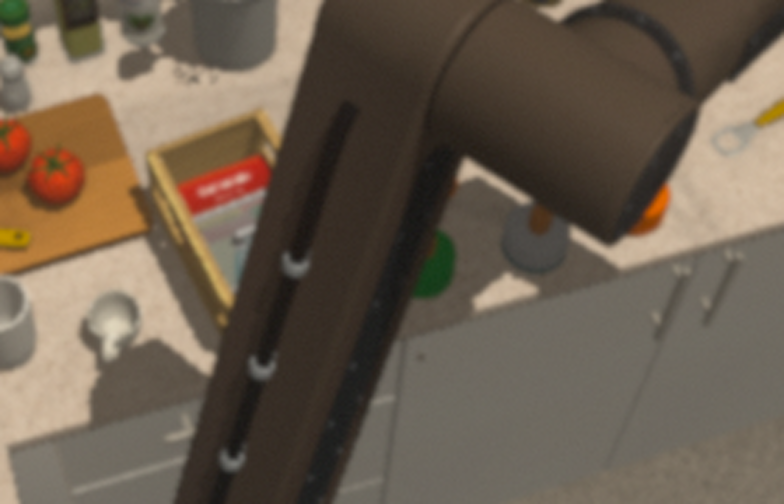

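The side crop shows the steel lid at about full-frame (244,281), with green and orange look-alikes around it and the lemon at (327,272). The station's rail-top corners are at crop (90,137), (295,112), (327,170) and (115,190). The top view is partly hidden by the arm. The steel lid is at crop (535,240) and two far station corners are visible.

```bash
cat > h.py <<'E'
import numpy as np, cv2
from scipy.spatial.transform import Rotation as R
from scipy.optimize import least_squares
from plant import *
C={n:get_calibration(n) for n in ("side","top")}
def rot(q): return R.from_quat(np.roll(q,-1))
def proj(n,P):
    c=C[n]; p=rot(c["orientation"]).inv().apply(np.atleast_2d(P)-c["position"])
    return np.c_[c["fx"]*p[:,0]/p[:,2]+c["cx"], c["fy"]*p[:,1]/p[:,2]+c["cy"]]
def ray(n,u,v):
    c=C[n]; return rot(c["orientation"]).apply([(u-c["cx"])/c["fx"],(v-c["cy"])/c["fy"],1])
def at(n,u,v,z):
    d=ray(n,u,v); o=C[n]["position"]; return o+d*(z-o[2])/d[2]
def tool(dw):  # world shift -> tool axes
    return rot(state()["eef_rot"]).inv().apply(dw)
E
python3 - <<'E'
from h import *
cr=lambda u,v:(190+(u+.5)/2.7-.5,130+(v+.5)/2.7-.5)
ct=lambda u,v:(180+(u+.5)/2.8-.5,150+(v+.5)/2.8-.5)
loc=np.array([[-125,80,118],[125,80,118],[125,-80,118],[-125,-80,118]])
sp=np.array([cr(90,137),cr(295,112),cr(329,170),cr(115,190)])
tp=np.array([ct(147,153),ct(265,112)])
print([at("side",*p,118).round() for p in sp],[at("top",*p,118).round() for p in tp])
def f(q):
    w=R.from_euler("z",q[2]).apply(loc)+[q[0],q[1],0]
    return np.r_[(proj("side",w)-sp).ravel(),(proj("top",w[[1,2]])-tp).ravel()]
r=least_squares(f,[600,0,0],x_scale=[100,100,1]); print("station",r.x,r.fun.round(1))
# lid
print("knob top side",at("side",*cr(143,356),80),"skirt bottom", at("side",*cr(145,402),0+20),"top knob",at("top",*ct(542,215),70), "top body",at("top",*ct(535,240),23))
for d in regions_of("outer_lid","side")+regions_of("outer_lid","top"):
    print(d["rect"],round(d["confidence"],2))
d=[d for d in regions_of("outer_lid","side") if abs(d["rect"][0]-244)<5 and abs(d["rect"][1]-281)<8]
if d:
    m=d[0]["region"]
    # silhouette fit
    t=np.linspace(0,2*np.pi,40)
    P=np.array([[rr*np.cos(a),rr*np.sin(a),z] for rr,z in((41,0),(41,46),(14,46),(14,80)) for a in t])
    def rend(q):
        u=proj("side",P+[q[0],q[1],0]); M=np.zeros(m.shape,np.uint8)
        for s in(u[:80],u[80:]): cv2.fillConvexPoly(M,cv2.convexHull(s.astype(np.float32)).round().astype(int),1)
        return M>0
    x0=at("side",*cr(145,402),20)[:2]
    best=max(((rend(x0+[i,j])&m).sum()/(rend(x0+[i,j])|m).sum(),i,j) for i in range(-20,21,2) for j in range(-20,21,2))
    print("lidfit",best,x0+best[1:])
for q in ("lemon","white_cup"): print(q,[(x["rect"]) for x in boxes_of(q,"side")][:2])
print("lemon",at("side",327,272,25), "tcp", proj("side",state()["tcp_pos"]))
E
```

```text
[array([401.,  -9., 118.]), array([650.,  24., 118.]), array([ 666., -128.,  118.]), array([ 425., -141.,  118.])] [array([638.,  31., 118.]), array([ 655., -125.,  118.])]
station [ 5.33045501e+02 -6.25065779e+01  1.18609379e-01] [-0.6 -1.5 -1.1 -1.   0.2 -0.1 -2.1  2.7 -0.9 -2.1 -0.3 -2.7]
knob top side [ 439.02031432 -404.72409536   80.        ] skirt bottom [ 438.66228402 -398.30384125   20.        ] top knob [ 435.66326479 -411.78791383   70.        ] top body [ 430.17320899 -407.36170857   23.        ]
[250.2, 312.6, 36.4, 40.2] 0.97
[244.9, 245.7, 29.5, 36.3] 0.86
[291.2, 253.6, 28.8, 33.1] 0.75
[245.2, 281.0, 32.7, 40.7] 0.71
[337.2, 244.2, 14.9, 24.9] 0.76
[413.2, 225.3, 11.5, 24.4] 0.66
[371.5, 234.4, 21.6, 28.0] 0.6
lidfit (np.float64(0.9283551967709385), 0, -8) [ 438.66228402 -406.30384125]
lemon [[327.4, 272.0, 19.4, 15.7], [248.1, 159.8, 25.8, 29.5]]
white_cup []
lemon [ 662.62434728 -404.85893719   25.        ] tcp [[126.47066618 294.92866959]]
```

Run:
```python
from h import *
s=state(); print(tool(np.array([475,-69,230])-s["tcp_pos"]))
```

```text
[-436.30899033  474.85645384  -38.39371372]
```

Emit:
servo_tool([
  [-30, 30, -38],
  [-60, 65, -38],
  [-90, 98, -38],
  [-120, 131, -38],
  [-150, 163, -38],
  [-180, 196, -38],
  [-210, 229, -38],
  [-240, 261, -38],
  [-270, 294, -38],
  [-300, 327, -38],
  [-330, 359, -38],
  [-360, 392, -38],
  [-390, 425, -38],
  [-415, 452, -38],
  [-436, 475, -38],
  [-436, 475, -38],
  [-436, 475, -38],
  [-436, 475, -38],
], roll=[-0.7, -1.4, -2.1, -2.8, -3.5, -4.2, -4.9, -5.6, -6.3, -7, -7.7, -8.4, -9.1, -9.6, -10.05, -10.05, -10.05, -10.05], gripper=1)

```text
clock: 2.75
tcp_pos: [474.3, -69.4, 229.6]
eef_rot: [0.0, 0.747, -0.664, -0.0]
force: [0.9, -1.4, 0.6]
opening: 85.1
finger_force: 0.0
```

Run:
```python
from h import *
a=camera("side"); b=camera("top"); cv2.imwrite("pics/side1.png",a[:,:,::-1]); cv2.imwrite("pics/top1.png",b[:,:,::-1])
o=np.zeros((600,800,3),np.uint8)
o[:, :400]=cv2.resize(a[130:310,210:330],(400,600),interpolation=3)[:,:,::-1]
o[:, 400:]=cv2.resize(b[150:300,190:290],(400,600),interpolation=3)[:,:,::-1]
cv2.imwrite("pics/c.png",o); s=state(); print(s["tcp_pos"],R.as_matrix(rot(s["eef_rot"])).round(3),s["joint_pos"],s["clock"])
for n in("side","top"):
  for q in("cover_handle","sugar_tin","outer_lid"): print(n,q,[(np.round(d["rect"]),round(d["confidence"],2)) for d in boxes_of(q,n)][:4])
```

```text
[474.31704808 -69.72079829 229.73381462] [[ 0.117 -0.993  0.   ]
 [-0.993 -0.117  0.   ]
 [-0.    -0.    -1.   ]] [ 2.65662177e-01  5.50652022e-03 -3.41492670e-01  1.55391230e-05
 -1.22357822e+00 -1.48900807e-01] 2.85
side cover_handle [(array([256., 189.,  43.,  22.]), 0.79)]
side sugar_tin [(array([248., 213.,  27.,  17.]), 0.93)]
side outer_lid [(array([243., 281.,  34.,  37.]), 0.77), (array([290., 256.,  27.,  34.]), 0.71), (array([251., 315.,  38.,  39.]), 0.67), (array([242., 246.,  28.,  35.]), 0.61)]
top cover_handle []
top sugar_tin []
top outer_lid [(array([408., 223.,  28.,  29.]), 0.97), (array([373., 234.,  20.,  28.]), 0.55), (array([333., 204.,  20.,  14.]), 0.53)]
```

View pics/c.png

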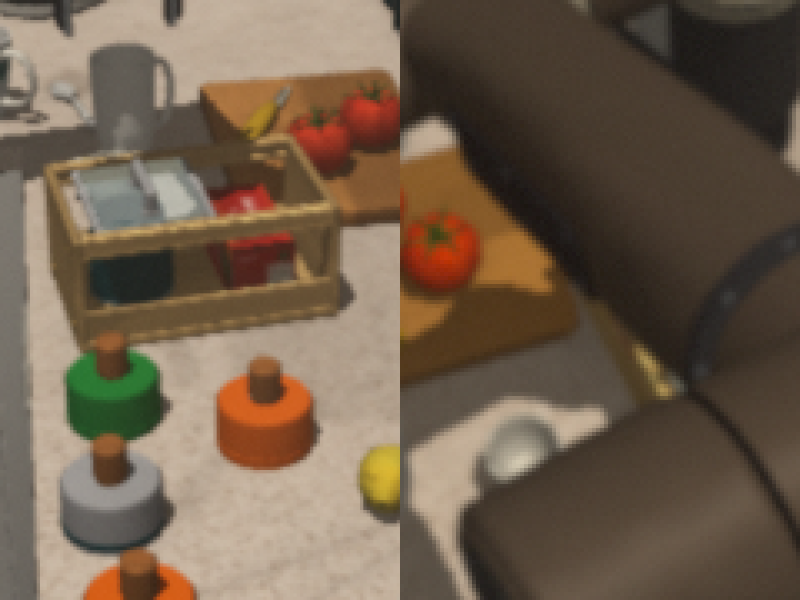

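Side crop: handle at about (145,182) (full-frame about (253,184)), steel lid at (110,490) with its knob top at (109,440), open fingers at the top near (65,12) and (173,12). The arm hides the station in the top view.

Run:
```python
from h import *
s=state(); c=lambda u,v:(210+(u+.5)*.3-.5,130+(v+.5)*.3-.5)
print("tcp px",proj("side",s["tcp_pos"]),"fingers seen",c(119,25))
print("handle",at("side",*c(147,182),130), "ends", at("side",*c(134,160),133),at("side",*c(156,205),133))
loc=np.array([[-125,80,118],[125,80,118],[125,-80,118],[-125,-80,118]])
sp=np.array([c(43,165),c(297,137),c(340,208),c(77,234)])
def f(q):
    w=R.from_euler("z",q[2]).apply(loc)+[q[0],q[1],0]
    return (proj("side",w)-sp).ravel()
r=least_squares(f,[600,0,0],x_scale=[100,100,1]); q=r.x;print("station",r.x,r.fun.round(1))
for l in(-57,):
  print("handle pred",proj("side",R.from_euler("z",q[2]).apply([l,0,130])+[q[0],q[1],0]))
```

```text
tcp px [[245.78786607 154.75812369]] fingers seen (245.35, 137.15)
handle [494.8371993  -71.65159376 130.        ] ends [485.72765444 -30.79046913 133.        ] [ 499.15166546 -123.35946586  133.        ]
station [ 5.36267759e+02 -5.77217931e+01  1.21459737e-01] [ 0.8 -0.9 -0.2 -1.3  0.9 -0.4 -1.4  2. ]
handle pred [[248.69742719 183.5246067 ]]
```

Run:
```python
from h import *
a=cv2.imread("pics/side1.png"); p=proj("side",state()["tcp_pos"])[0]
a=cv2.resize(a[40:240,160:400],(720,600),interpolation=3)
cv2.circle(a,tuple(int(x) for x in ((p-[160,40])*3)),3,(255,0,255),-1)
cv2.imwrite("pics/d.png",a)
```

```text
(no output)
```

View pics/d.png

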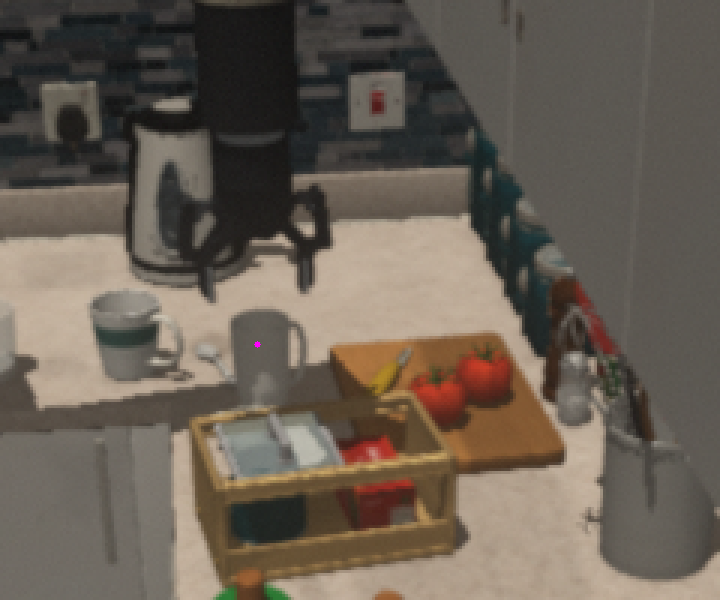

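Run:
```python
from h import *
for z in (230,243,260,280,300): print(z,proj("side",[474.3,-69.5,z]), proj("side",[190.3,-647.6,z-38]), proj("top",[190.3,-647.6,z-38]))
print(proj("side",[[474.3+50*s*.993,-69.5+50*s*.117,243] for s in(-1,1)]))
a=cv2.imread("pics/side0.png")[150:330,30:270]
cv2.imwrite("pics/e.png",cv2.resize(a,(800,600),interpolation=3))
```

```text
230 [[245.69696473 154.68872784]] [[126.46417098 294.77898148]] [[481.5095272 248.8850344]]
243 [[245.5132915  150.69615435]] [[125.49398105 289.79528752]] [[482.86224339 246.70068553]]
260 [[245.27084577 145.42602107]] [[124.20787649 283.18879593]] [[484.65892677 243.79942412]]
280 [[244.98228803 139.15353388]] [[122.66899091 275.28381303]] [[486.81399564 240.31944639]]
300 [[244.69006797 132.80143747]] [[121.1014496 267.2316307]] [[489.01509865 236.76513331]]
[[228.91241397 152.4750331 ]
 [261.92519075 148.93752571]]
```

View pics/e.png

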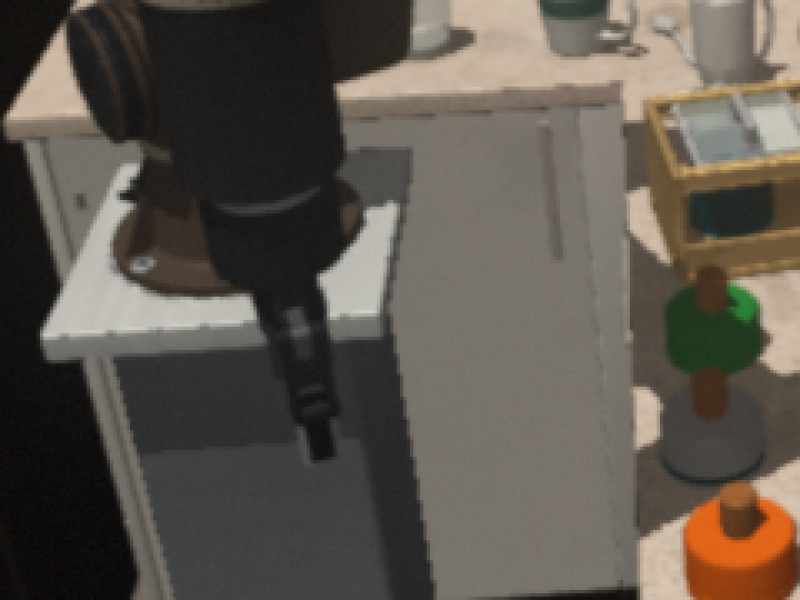

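The start-pose image puts the fingertip at (126,288), which agrees with the projection. In the second pose the tip appears about 12 px higher than projected. I'll lower partway, still clear of the handle, and check again.

Emit:
servo_tool([
  [-0.7, -6, 20],
  [-0.7, -11, 40],
  [-0.7, -11, 60],
  [-0.7, -11, 60],
  [-0.7, -11, 60],
], roll=[0, 0, 0, 0, 0])

```text
clock: 3.65
tcp_pos: [485.6, -67.2, 170.0]
eef_rot: [0.0, 0.748, -0.664, 0.0]
force: [-0.1, 0.1, 0.0]
opening: 85.4
finger_force: 0.0
```

Run:
```python
from h import *
b=camera("side"); cv2.imwrite("pics/side2.png",b[:,:,::-1])
s=state(); t=s["tcp_pos"]; print(t,s["joint_pos"],proj("side",[t,t+[0,0,13]]))
a=cv2.imread("pics/side2.png")[100:240,190:350]
a=cv2.resize(a,(685,600),interpolation=3); k=600/140
for p,col in zip(proj("side",[t,t+[-49,-6,13],t+[49,6,13]]),((255,0,255),(0,255,0),(0,255,0))): cv2.circle(a,tuple(int(x) for x in ((p-[190,100])*k)),3,col,-1)
cv2.imwrite("pics/f.png",a)
```

```text
[486.04680097 -67.08676855 170.57586599] [ 2.64898520e-01  6.76707397e-02 -4.15881027e-01  5.45323466e-04
 -1.08639040e+00 -1.46795819e-01] [[250.3069848  171.95114197]
 [250.14529208 168.10702775]]
```

View pics/f.png

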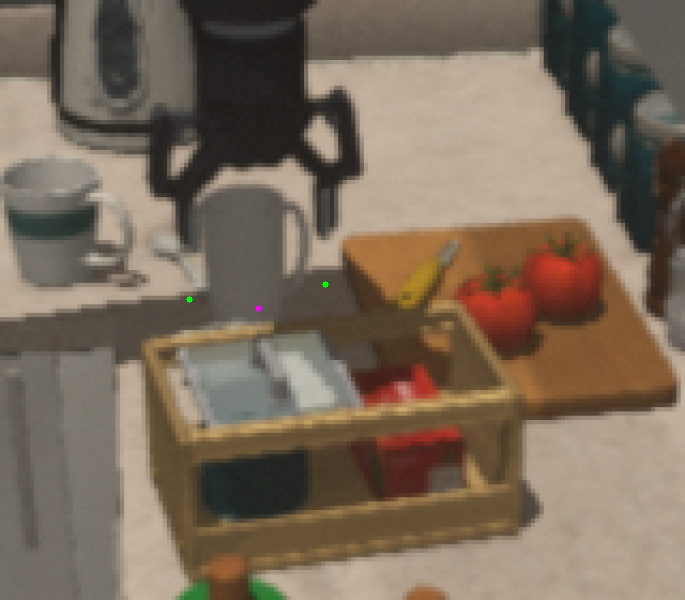

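Emit:
servo_tool([
  [0, -5, 15],
  [0, -5, 30],
  [0, -5, 40],
  [0, -5, 46],
  [0, -5, 50],
  [0, -5, 50],
], roll=[0, 0, 0, 0, 0, 0])

```text
clock: 4.3
tcp_pos: [490.5, -66.4, 119.7]
eef_rot: [0.0, 0.748, -0.664, 0.0]
force: [0.8, -1.1, 0.1]
opening: 85.7
finger_force: 0.0
```

Run:
```python
from h import *
b=camera("side"); cv2.imwrite("pics/side3.png",b[:,:,::-1])
s=state(); t=s["tcp_pos"]; print(t,s["force"])
print("start near finger px",proj("side",[190.3+.282*49,-647.6-.96*49,205]))
a=cv2.imread("pics/side3.png")[120:240,200:340]
a=cv2.resize(a,(700,600),interpolation=3); k=5
for p,col in zip(proj("side",[t,t+[-49,-6,13],t+[49,6,13]]),((255,0,255),(0,255,0),(0,255,0))): cv2.circle(a,tuple(int(x) for x in ((p-[200,120])*k)),3,col,-1)
cv2.imwrite("pics/g.png",a)
```

```text
[490.69173142 -66.38323202 119.93796108] [-0.12779907  0.58171359 -0.3196871 ]
start near finger px [[129.5269524  304.13690895]]
```

View pics/g.png

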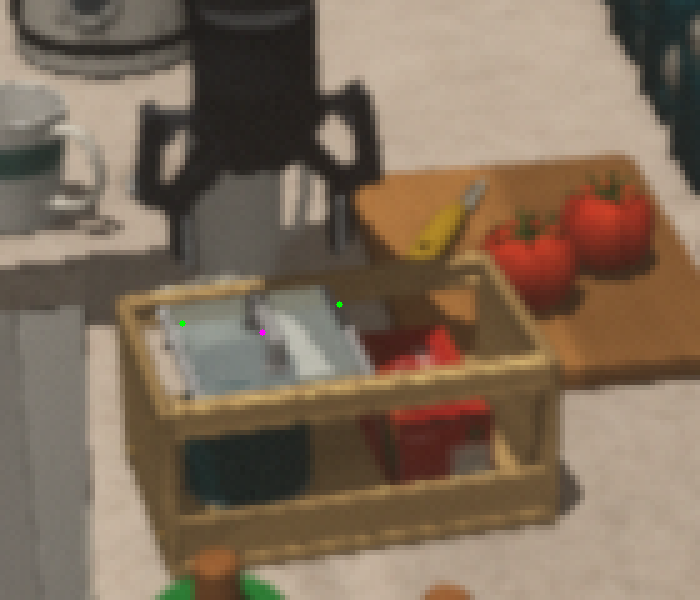

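Run:
```python
from h import *
print(proj("side",[[0,0,0],[0,0,20],[90,0,0],[-90,0,0],[0,-90,0]]),"seen disk ~ (100,220), left edge 64,219 right ~139,216, bottom ~ (98,237)")
# table front edge etc: lid steel seen; kettle etc. station bottom corner checks
st=lambda x,y,z:R.from_euler("z",.1215).apply([x,y,z])+[536.3,-57.7,0]
print(proj("side",[st(-125,-80,0),st(125,-80,0),st(-125,-80,118)]), "seen (234.5,233),(311.5,224.5),(234,203)")
```

```text
[[101.37783067 219.47540753]
 [100.28528584 214.1717471 ]
 [129.57566631 217.56053553]
 [ 72.93568668 221.40687015]
 [ 96.50398289 234.38461268]] seen disk ~ (100,220), left edge 64,219 right ~139,216, bottom ~ (98,237)
[[233.4927958  235.43921439]
 [311.79154056 224.60885548]
 [231.35945906 201.89607589]] seen (234.5,233),(311.5,224.5),(234,203)
```

The base flange projects correctly, so the camera calibration holds. The fingertips look about 40 mm higher than expected. I'll close here and check the opening.

Emit:
servo_tool([
  [0, 0, 0],
  [0, 0, 0],
  [0, 0, 0],
  [0, 0, 0],
  [0, 0, 0],
  [0, 0, 0],
  [0, 0, 0],
  [0, 0, 0],
], roll=[0, 0, 0, 0, 0, 0, 0, 0], gripper=-1)

```text
clock: 5.15
tcp_pos: [490.5, -66.4, 119.6]
eef_rot: [0.0, 0.748, -0.664, -0.0]
force: [0.4, 0.1, 0.5]
opening: -0.2
finger_force: 0.0
```

Run:
```python
from h import *
b=camera("side"); cv2.imwrite("pics/side4.png",b[:,:,::-1])
t=state()["tcp_pos"]; print(state())
a=cv2.imread("pics/side4.png")[120:240,200:340]
a=cv2.resize(a,(700,600),interpolation=3); k=5
for p,col in zip(proj("side",[t,t+[0,0,40]]),((255,0,255),(0,255,0))): cv2.circle(a,tuple(int(x) for x in ((p-[200,120])*k)),3,col,-1)
cv2.imwrite("pics/i.png",a)
```

```text
{'clock': 5.2, 'joint_pos': array([ 2.63429876e-01,  1.24398983e-01, -4.79303807e-01,  1.68446899e-05,
       -9.67195313e-01, -1.45178421e-01]), 'qd': array([-0.0007834 ,  0.00030417,  0.00071093,  0.00053387, -0.0006283 ,
        0.00034302]), 'joint_torque': array([ 2.14794520e-03, -3.59408963e+01,  2.57070708e+01,  6.07657939e+00,
       -6.71990110e-04, -4.22463165e-05]), 'tcp_pos': array([490.4642651 , -66.38196583, 119.5705145 ]), 'eef_rot': array([ 4.63416177e-05,  7.47658193e-01, -6.64083748e-01, -2.21386385e-05]), 'force': array([ 0.20222131,  0.60976254, -0.04999196]), 'moment': array([-0.00907678,  0.06344284, -0.05789523]), 'finger_force': 0.0, 'opening': -0.21895049956472534}
```

View pics/i.png

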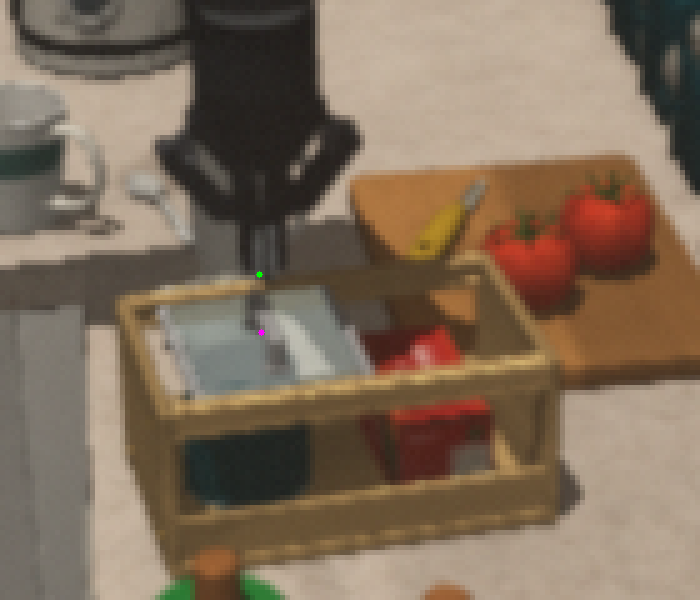

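The gripper closed on nothing. Both poses fit one explanation: the real tips are about 40 mm higher than the reported z. I'll open, descend in small steps and watch the force.

Emit:
servo_tool([
  [0, 0, 0],
  [0, 0, 0],
  [0, 0, 0],
  [0, 0, 0],
  [0, 0, 5],
  [0, 0, 10],
  [0, 0, 14],
  [0, 0, 18],
  [0, 0, 18],
], roll=[0, 0, 0, 0, 0, 0, 0, 0, 0], gripper=1)

```text
clock: 6.1
tcp_pos: [490.0, -66.4, 100.8]
eef_rot: [0.001, 0.748, -0.664, -0.0]
force: [-0.2, -0.7, 0.5]
opening: 85.3
finger_force: 0.0
```

Emit:
servo_tool([
  [0, 0, 3],
  [0, 0, 6],
  [0, 0, 9],
  [0, 0, 9],
], roll=[0, 0, 0, 0])

```text
clock: 6.5
tcp_pos: [490.2, -66.4, 92.1]
eef_rot: [0.0, 0.748, -0.664, -0.0]
force: [-0.4, -0.1, -0.0]
opening: 85.4
finger_force: 0.0
```

Open tips would nominally be at 105 mm, below the cover face, yet there's no contact, so the 40 mm offset holds. I'll go on to a reported z of 80 and close.

Emit:
servo_tool([
  [0, 0, 4],
  [0, 0, 8],
  [0, 0, 12],
  [0, 0, 12],
], roll=[0, 0, 0, 0])

```text
clock: 6.9
tcp_pos: [490.0, -66.4, 79.9]
eef_rot: [0.0, 0.748, -0.664, -0.0]
force: [-0.4, 0.2, -0.2]
opening: 85.3
finger_force: 0.0
```

Emit:
servo_tool([
  [0, 0, 0],
  [0, 0, 0],
  [0, 0, 0],
  [0, 0, 0],
  [0, 0, 0],
  [0, 0, 0],
  [0, 0, 0],
], roll=[0, 0, 0, 0, 0, 0, 0], gripper=-1)

```text
clock: 7.6
tcp_pos: [490.7, -66.4, 80.9]
eef_rot: [-0.0, 0.748, -0.664, 0.0]
force: [-0.0, 0.4, 2.4]
opening: 9.6
finger_force: 58.5
```

Emit:
servo_tool([
  [0, -6, 0],
  [0, -16, 0],
  [0, -28, 0],
  [0, -40, 0],
  [0, -52, 0],
  [0, -64, 0],
  [0, -76, 0],
  [0, -84, 0],
  [0, -90, 0],
  [0, -90, 0],
], roll=[0, 0, 0, 0, 0, 0, 0, 0, 0, 0])

```text
clock: 8.6
tcp_pos: [582.8, -53.2, 80.9]
eef_rot: [-0.002, 0.748, -0.664, 0.0]
force: [0.6, 11.7, 5.2]
opening: 9.5
finger_force: 59.1
```

Emit:
servo_tool([
  [0, -2, 0],
  [0, -4, 0],
  [0, -6, 0],
  [0, -8, 0],
  [0, -8, 0],
], roll=[0, 0, 0, 0, 0])

```text
clock: 9.1
tcp_pos: [586.4, -52.8, 80.8]
eef_rot: [0.0, 0.748, -0.664, -0.002]
force: [-13.8, 14.5, 15.0]
opening: 9.6
finger_force: 60.3
```

Emit:
servo_tool([
  [0, -2, 0],
  [0, -4, 0],
  [0, -6, 0],
  [0, -6, 0],
], roll=[0, 0, 0, 0])

```text
clock: 9.5
tcp_pos: [586.2, -52.8, 80.7]
eef_rot: [0.004, 0.747, -0.664, -0.005]
force: [-32.9, 17.4, 32.2]
opening: 9.5
finger_force: 62.4
```

The cover is against its stop (x stuck at 586, −33 N). I'll relax, open and rise.

Emit:
servo_tool([
  [0, 8, 0],
  [0, 9, 0],
  [0, 9, 0],
], roll=[0, 0, 0])

```text
clock: 9.8
tcp_pos: [586.0, -52.8, 80.9]
eef_rot: [-0.002, 0.748, -0.664, -0.0]
force: [-2.7, 12.3, 6.6]
opening: 9.5
finger_force: 59.5
```

Emit:
servo_tool([
  [0, 0, 0],
  [0, 0, 0],
  [0, 0, 0],
  [0, 0, 0],
  [0, 0, -30],
  [0, 0, -70],
  [0, 0, -110],
  [0, 0, -110],
], roll=[0, 0, 0, 0, 0, 0, 0, 0], gripper=1)

```text
clock: 10.6
tcp_pos: [588.3, -55.5, 196.8]
eef_rot: [-0.003, 0.748, -0.664, 0.004]
force: [0.2, 0.4, -0.7]
opening: 85.4
finger_force: 0.0
```

Run:
```python
from h import *
s=state(); print(s["tcp_pos"],s["force"],s["joint_pos"]); print(tool(np.array([438,-406,160])-s["tcp_pos"]))
```

```text
[588.29221784 -55.47697478 196.82934138] [ 0.24075562  0.42515962 -0.70865517] [ 0.23809848  0.21147556 -0.18164112  0.00227419 -1.16816501 -0.12035217]
[330.23853664 191.06984555  35.28973482]
```

Emit:
servo_tool([
  [20, 12, 5],
  [60, 35, 12],
  [100, 58, 20],
  [140, 81, 28],
  [180, 104, 35],
  [220, 127, 35],
  [260, 150, 35],
  [295, 171, 35],
  [318, 184, 35],
  [330, 191, 45],
  [330, 191, 56],
  [330, 191, 56],
  [330, 191, 56],
], roll=[0, 0, 0, 0, 0, 0, 0, 0, 0, 0, 0, 0, 0])

```text
clock: 11.9
tcp_pos: [434.2, -404.5, 134.0]
eef_rot: [0.0, 0.748, -0.664, -0.001]
force: [0.4, -0.3, 0.4]
opening: 85.7
finger_force: 0.0
```

Run:
```python
from h import *
a=camera("side"); cv2.imwrite("pics/side5.png",a[:,:,::-1]); b=camera("top"); cv2.imwrite("pics/top5.png",b[:,:,::-1])
t=state()["tcp_pos"]; print(t,state()["clock"])
k=4; x=cv2.resize(a[150:300,200:300],None,fx=k,fy=k,interpolation=3)[:,:,::-1].copy()
T=[t+[0,0,40],t+[-49,-6,53],t+[49,6,53]]
for p in proj("side",T+[[438,-406,80]]): cv2.circle(x,tuple(int(v) for v in (p-[200,150])*k),2,(255,0,255),-1)
y=cv2.resize(b[160:310,220:320],None,fx=k,fy=k,interpolation=3)[:,:,::-1]
cv2.imwrite("pics/j.png",np.hstack([x,y]))
for n in("side","top"):
  for q in("sugar_tin","cover_handle","outer_lid"):
    print(n,q,[(np.round(d["rect"],1),round(d["confidence"],2)) for d in boxes_of(q,n)][:4])
```

```text
[ 434.84980906 -404.71264514  134.93317412] 12.0
side sugar_tin [(array([285.4, 185.6,  38.5,  23.5]), 0.63), (array([244.6, 213.9,  18.1,  13.2]), 0.61)]
side cover_handle [(array([284.8, 184.3,  42.8,  20.2]), 0.9)]
side outer_lid [(array([251.3, 313.5,  38.2,  40.4]), 0.83), (array([243.8, 279.3,  31.3,  37.6]), 0.81), (array([244.1, 246.8,  32.1,  35.9]), 0.8), (array([290.1, 254.9,  32.1,  33.2]), 0.7)]
top sugar_tin [(array([282.3, 242.4,  10.2,  15.1]), 0.43)]
top cover_handle []
top outer_lid [(array([331.9, 242.7,  20.9,  20.8]), 0.96), (array([373.6, 234. ,  23.8,  30.2]), 0.88), (array([409.4, 222.6,  29.1,  32.1]), 0.88)]
```

View pics/j.png

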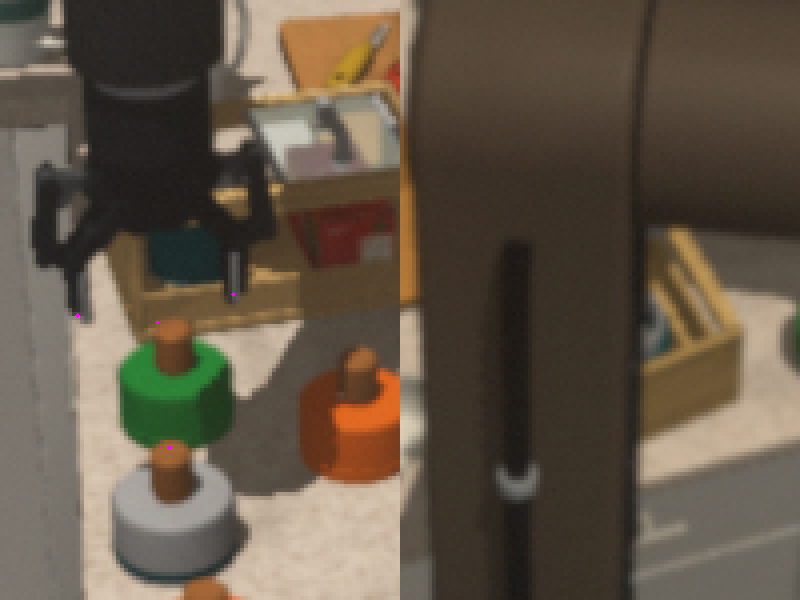

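The 40 mm offset projection now lands on both fingertips at crop (78,315) and (233,295). The knob top is at (173,450), the cover is open, and the tin shows behind the gripper. Next is a sub-pixel lid fit.

```bash
cat >> h.py <<'E'
t_=np.linspace(0,2*np.pi,40)
LP=np.array([[rr*np.cos(a),rr*np.sin(a),z] for rr,z in((41,0),(41,46),(14,46),(14,80)) for a in t_])
def lidmask(n,x,y,k=4):
    u=(proj(n,LP+[x,y,0])+.5)*k-.5; M=np.zeros((420*k,560*k),np.uint8)
    for s in(u[:80],u[80:]): cv2.fillConvexPoly(M,cv2.convexHull(s.astype(np.float32)).round().astype(int),255)
    return cv2.resize(M,(560,420),interpolation=cv2.INTER_AREA)>127
E
python3 - <<'E'
from h import *
def fit(n,m,x0):
    best=(0,)
    for i in range(-16,17,2):
        for j in range(-16,17,2):
            r=lidmask(n,x0[0]+i,x0[1]+j); v=(r&m).sum()/(r|m).sum(); best=max(best,(v,x0[0]+i,x0[1]+j))
    return best
for n,c in(("side",(244,280)),("top",(373,234))):
    for d in regions_of("outer_lid",n):
        if np.hypot(d["rect"][0]-c[0],d["rect"][1]-c[1])<8: print(n,d["rect"],fit(n,d["region"],(438,-406)))
    print(proj(n,[[440,-407,80],[440,-407,0]]))
# reference: projected rect of model at (440,-407)
for n in("side","top"):
    r=lidmask(n,440,-407); v,u=np.where(r); print(n,[(u.min()+u.max())/2,(v.min()+v.max())/2,np.ptp(u)+1,np.ptp(v)+1])
E
```

```text
side [244.6, 280.5, 29.5, 37.3] (np.float64(0.8956796628029505), 438, -404)
[[243.07706637 262.01906613]
 [244.41581707 286.53370153]]
top [371.8, 233.6, 22.7, 30.6] (np.float64(0.96415770609319), 432, -410)
[[371.88531067 224.20689687]
 [368.63493977 236.64732954]]
side [np.float64(244.0), np.float64(277.5), np.int64(33), np.int64(38)]
top [np.float64(369.5), np.float64(233.0), np.int64(26), np.int64(27)]
```

Emit:
servo_tool([
  [1.7, -1.8, 25],
  [1.7, -1.8, 55],
  [1.7, -1.8, 85],
  [1.7, -1.8, 105],
  [1.7, -1.8, 115],
  [1.7, -1.8, 121],
  [1.7, -1.8, 121],
  [1.7, -1.8, 121],
], roll=[0, 0, 0, 0, 0, 0, 0, 0])

```text
clock: 13.2
tcp_pos: [436.7, -407.3, 14.6]
eef_rot: [-0.0, 0.748, -0.664, 0.001]
force: [-0.3, -0.6, 0.4]
opening: 85.4
finger_force: 0.0
```

Emit:
servo_tool([
  [0, 0, 0],
  [0, 0, 0],
  [0, 0, 0],
  [0, 0, 0],
  [0, 0, 0],
  [0, 0, 0],
], roll=[0, 0, 0, 0, 0, 0], gripper=-1)

```text
clock: 13.8
tcp_pos: [436.4, -407.0, 14.1]
eef_rot: [-0.0, 0.748, -0.664, 0.0]
force: [0.5, 1.4, 4.6]
opening: 26.3
finger_force: 58.7
```

Emit:
servo_tool([
  [0, 0, -5],
  [0, 0, -20],
  [0, 0, -40],
  [0, 0, -65],
  [0, 0, -90],
  [5, 15, -110],
  [10, 35, -125],
  [15, 55, -130],
  [20, 75, -130],
  [25, 93, -130],
  [28, 104, -130],
  [28, 104, -130],
  [28, 104, -130],
], roll=[0, 0, 0, 0, 0, 0, 0, 0, 0, 0, 0, 0, 0])

```text
clock: 15.1
tcp_pos: [335.7, -447.1, 143.1]
eef_rot: [0.0, 0.747, -0.664, -0.0]
force: [0.0, 0.2, -3.2]
opening: 26.0
finger_force: 59.6
```

Run:
```python
from h import *
a=camera("side"); cv2.imwrite("pics/side6.png",a[:,:,::-1]); b=camera("top"); cv2.imwrite("pics/top6.png",b[:,:,::-1])
s=state(); t=s["tcp_pos"]; print(t,s["opening"],s["force"],s["clock"])
k=6; x=cv2.resize(a[155:255,185:318],None,fx=k,fy=k,interpolation=3)[:,:,::-1].copy()
cv2.imwrite("pics/k.png",x)
h=cv2.cvtColor(a,cv2.COLOR_RGB2HSV); m=(h[...,0]>85)&(h[...,0]<110)&(h[...,1]>90)
m[:165]=0;m[240:]=0;m[:,:225]=0;m[:,275:]=0; v,u=np.where(m); print("teal",m.sum(),u.min(),u.max(),v.min(),v.max())
for r in range(v.min(),v.max()+1):
    c=u[v==r]; print(r,c.min() if len(c) else "",c.max() if len(c) else "",len(c),end="; ")
```

```text
[ 336.43574196 -446.89323436  143.26902748] 26.293834439950043 [ 0.10060568  0.35968957 -3.5868426 ] 15.2Traceback (most recent call last):
  File "<stdin>", line 7, in <module>
    return umr_minimum(a, axis, None, out, keepdims, initial, where)
ValueError: zero-size array to reduction operation minimum which has no identity
```

View pics/k.png

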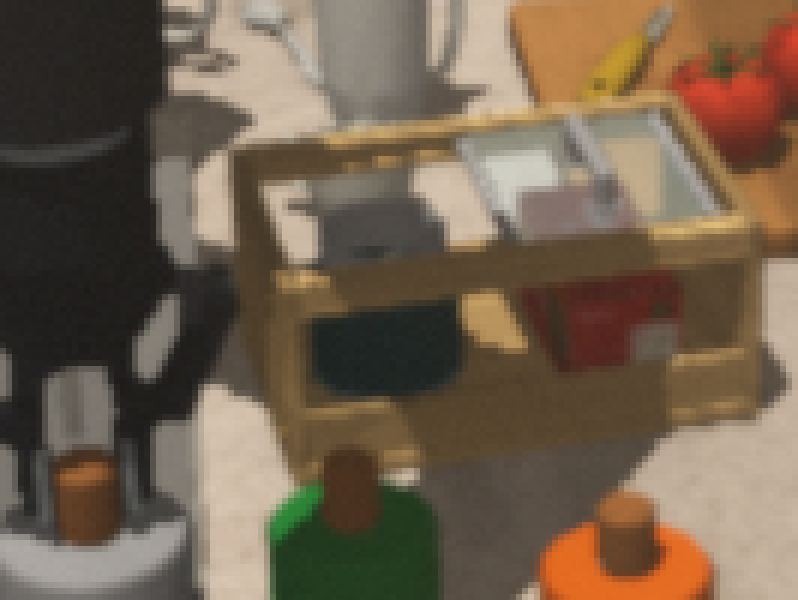

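The last view shows the steel lid's knob in the fingers at crop (88,465). The tin body spans columns 312–464 with its bottom at row 397, the neck spans columns 318–447, and the far edge of the rim is at row 196.

Run:
```python
from h import *
c=lambda u,v:np.array([185+(u+.5)/6-.5,155+(v+.5)/6-.5])
meas=[c(312,350)[0],c(464,350)[0],c(388,397)[1],c(318,235)[0],c(447,235)[0],c(382,196)[1]]
def ext(x,y,r,z):return proj("side",np.c_[x+r*np.cos(t_),y+r*np.sin(t_),0*t_+z])
def f(q):
    b=ext(*q,40,12); b2=ext(*q,40,45); n=ext(*q,33.5,97); rim=ext(*q,33.5,100)
    return np.array([b2[:,0].min(),b2[:,0].max(),b[:,1].max(),n[:,0].min(),n[:,0].max(),rim[:,1].min()])-meas
r=least_squares(f,[475,-66]); print("tin",r.x,r.fun.round(2))
# rows only, each
for i in (2,5):
    rr=least_squares(lambda y:f([r.x[0],y[0]])[i],[-66]); print("y from",i,rr.x)
# station corners from this view, rail tops outer
loc=np.array([[-125,80,118],[125,80,118],[125,-80,118],[-125,-80,118],[125,-80,0],[-125,-80,0]])
sp=np.array([c(231,153),c(680,93),c(757,225),c(280,287),c(757,412),c(297,478)])
g=lambda q:(proj("side",R.from_euler("z",q[2]).apply(loc)+[q[0],q[1],0])-sp).ravel()
s=least_squares(g,[535,-60,.12],x_scale=[100,100,1]); print("station",s.x,s.fun.round(1)); 
for S in ([533,-62.5,.1186],[536.3,-57.7,.1215],s.x): print("tin from station",R.from_euler("z",S[2]).apply([-58,0,0])[:2]+S[:2])
t=state()["tcp_pos"]; print("knob top pred",proj("side",t+[0,0,66]),"seen",c(88,465))
# top view: search teal body / neck
b=cv2.imread("pics/top6.png"); print("tin in top px",proj("top",[[*r.x,100],[*r.x,44]]))
print([(np.round(d["rect"],1),round(d["confidence"],2)) for q in("sugar_tin","tea_station","outer_lid") for d in boxes_of(q,"top")])
```

```text
tin [478.16641571 -58.1128057 ] [-0.02 -0.26  0.98  0.22  0.05 -1.1 ]
y from 2 [-52.09509966]
y from 5 [-65.70961613]
station [ 5.34364703e+02 -5.74441413e+01  1.32939627e-01] [-0.6 -1.6 -0.3 -0.8  1.3 -0.7 -0.2 -0.3  0.6  1.1 -0.9  1.4]
tin from station [475.40743492 -69.36268518]
tin from station [478.72757886 -64.72967453]
tin from station [476.87646362 -65.13194857]
knob top pred [[198.32867339 230.86562239]] seen [199.25       232.08333333]
tin in top px [[270.99668821 238.40493343]
 [271.25078236 247.14559997]]
[(array([299.4, 246.4,  18.8,  36.9]), 0.59), (array([331.8, 244.4,  24. ,  17. ]), 0.77), (array([403. , 233.3,  26.6,  28. ]), 0.57)]
```

Run:
```python
from h import *
t=state()["tcp_pos"]; z=t[2]-14.1; print(z,t)
print("knob top cam", at("side",199.25,232.08,80+z))
for n in("side","top"):
    camera(n)
    for d in regions_of("outer_lid",n)[:6]:
        p=proj(n,[t[0],t[1],z+25])[0]
        if np.hypot(*(p-d["rect"][:2]))<22:
            m=d["region"]; best=[]
            for i in range(-14,15,2):
                for j in range(-20,21,2):
                    u=(proj(n,LP[:80]+[t[0]+i,t[1]+j,z])+.5)*4-.5; M=np.zeros((1680,2240),np.uint8)
                    cv2.fillConvexPoly(M,cv2.convexHull(u.astype(np.float32)).round().astype(int),255)
                    M=cv2.resize(M,(560,420),interpolation=cv2.INTER_AREA)>127
                    lo=np.where(M)[0].min(); mm=m.copy(); mm[:lo]=0
                    best.append(((M&mm).sum()/(M|mm).sum(),i,j))
            print(n,d["rect"],round(d["confidence"],2),sorted(best)[-4:])
```

```text
129.30545517233244 [ 336.59151883 -446.72225296  143.40545517]
knob top cam [ 338.69334073 -452.68583863  209.30545517]
side [203.1, 250.9, 38.4, 42.9] 0.72 [(np.float64(0.9126838235294118), 0, 2), (np.float64(0.913968547641073), 0, 0), (np.float64(0.9149722735674677), 2, 0), (np.float64(0.9158186864014801), 2, -2)]
top [402.4, 233.3, 28.5, 28.3] 0.68 [(np.float64(0.7378048780487805), -6, -2), (np.float64(0.7389312977099237), -2, -4), (np.float64(0.7446153846153846), -4, -4), (np.float64(0.7446153846153846), -4, -2)]
```

Emit:
servo_tool([
  [-10, -5, -10],
  [-35, -18, -20],
  [-68, -34, -22],
  [-102, -51, -22],
  [-136, -68, -22],
  [-170, -85, -22],
  [-204, -102, -22],
  [-238, -119, -22],
  [-270, -136, -22],
  [-300, -151, -22],
  [-327, -164, -22],
  [-348, -175, -22],
  [-360, -181, -22],
  [-363, -182, -22],
  [-363, -182, -22],
  [-363, -182, -22],
], roll=[0, 0, 0, 0, 0, 0, 0, 0, 0, 0, 0, 0, 0, 0, 0, 0])

```text
clock: 17.15
tcp_pos: [473.6, -65.5, 165.7]
eef_rot: [0.0, 0.748, -0.664, -0.0]
force: [0.1, 0.7, -3.1]
opening: 26.4
finger_force: 59.5
```

Run:
```python
from h import *
camera("side"); s=state(); t=s["tcp_pos"]; z=t[2]-14.1; print(t,s["force"],tool(np.array([475,-65,0])-t))
n="side"
for d in regions_of("outer_lid",n)[:6]:
    p=proj(n,[t[0],t[1],z+25])[0]
    if np.hypot(*(p-d["rect"][:2]))<22:
        m=d["region"]; best=[]
        for i in range(-10,11,2):
            for j in range(-20,21,2):
                u=(proj(n,LP[:80]+[t[0]+i,t[1]+j,z])+.5)*4-.5; M=np.zeros((1680,2240),np.uint8)
                cv2.fillConvexPoly(M,cv2.convexHull(u.astype(np.float32)).round().astype(int),255)
                M=cv2.resize(M,(560,420),interpolation=cv2.INTER_AREA)>127
                lo=np.where(M)[0].min(); mm=m.copy(); mm[:lo]=0
                best.append(((M&mm).sum()/(M|mm).sum(),i,j))
        print(d["rect"],sorted(best)[-4:])
```

```text
[473.61629728 -65.6545882  165.6786838 ] [ 0.5656326  -0.17227236 -3.50577921] [ -0.49476413  -1.4741906  165.67845773]
[247.0, 170.0, 26.7, 34.0] [(np.float64(0.882258064516129), 4, 6), (np.float64(0.8832), 4, 8), (np.float64(0.8864), 4, 10), (np.float64(0.8919354838709678), 4, 12)]
```

Emit:
servo_tool([
  [0, -1, 10],
  [0, -1, 22],
  [0, -1, 34],
  [0, -1, 42],
  [0, -1, 47],
  [0, -1, 47],
  [0, -1, 47],
], roll=[0, 0, 0, 0, 0, 0, 0])

```text
clock: 17.95
tcp_pos: [475.2, -64.9, 118.7]
eef_rot: [0.0, 0.748, -0.664, 0.0]
force: [0.2, 0.2, -2.0]
opening: 26.5
finger_force: 59.4
```

Emit:
servo_tool([
  [0, 0, 1],
  [0, 0, 2],
  [0, 0, 3],
  [0, 0, 4],
  [0, 0, 5],
  [0, 0, 5],
], roll=[0, 0, 0, 0, 0, 0])

```text
clock: 18.55
tcp_pos: [474.9, -64.9, 113.5]
eef_rot: [0.0, 0.748, -0.664, -0.0]
force: [0.0, -0.0, -2.5]
opening: 26.2
finger_force: 59.4
```

Emit:
servo_tool([
  [0, 0, 1],
  [0, 0, 2],
  [0, 0, 3],
  [0, 0, 4],
  [0, 0, 4],
], roll=[0, 0, 0, 0, 0])

```text
clock: 19.05
tcp_pos: [474.9, -64.9, 109.4]
eef_rot: [0.0, 0.748, -0.664, -0.0]
force: [0.1, -0.5, -1.8]
opening: 26.3
finger_force: 59.4
```

Emit:
servo_tool([
  [0, 0, 1],
  [0, 0, 2],
  [0, 0, 3],
  [0, 0, 4],
  [0, 0, 4],
], roll=[0, 0, 0, 0, 0])

```text
clock: 19.55
tcp_pos: [475.3, -65.1, 105.8]
eef_rot: [-0.0, 0.748, -0.664, 0.0]
force: [0.2, -1.9, 0.1]
opening: 25.8
finger_force: 59.5
```

Emit:
servo_tool([
  [0, 0, 1],
  [0, 0, 2],
  [0, 0, 3],
  [0, 0, 3],
], roll=[0, 0, 0, 0])

```text
clock: 19.95
tcp_pos: [474.7, -64.9, 102.2]
eef_rot: [0.0, 0.748, -0.664, -0.0]
force: [0.3, -2.4, -2.6]
opening: 26.4
finger_force: 59.8
```

Emit:
servo_tool([
  [1, 0, 0],
  [1.5, 0, 0.5],
  [1.5, 0, 1.5],
  [1.5, 0, 2.5],
  [1.5, 0, 2.5],
], roll=[0, 0, 0, 0, 0])

```text
clock: 20.45
tcp_pos: [475.5, -66.2, 100.2]
eef_rot: [-0.0, 0.748, -0.664, 0.0]
force: [0.7, 0.1, 0.2]
opening: 26.3
finger_force: 59.7
```

Emit:
servo_tool([
  [0, 0, 1],
  [0, 0, 2],
  [0, 0, 3],
  [0, 0, 3],
], roll=[0, 0, 0, 0])

```text
clock: 20.85
tcp_pos: [474.4, -66.4, 96.3]
eef_rot: [0.0, 0.748, -0.664, -0.001]
force: [0.7, -1.1, -4.5]
opening: 26.5
finger_force: 59.5
```

Emit:
servo_tool([
  [0, 0, 1],
  [0, 0, 2],
  [0, 0, 2],
], roll=[0, 0, 0])

```text
clock: 21.15
tcp_pos: [474.6, -66.5, 94.5]
eef_rot: [0.0, 0.748, -0.664, -0.0]
force: [-0.3, -0.2, -4.7]
opening: 26.1
finger_force: 59.5
```

Emit:
servo_tool([
  [0, 0, 1],
  [0, 0, 2],
  [0, 0, 2],
], roll=[0, 0, 0])

```text
clock: 21.45
tcp_pos: [475.1, -66.4, 93.0]
eef_rot: [0.0, 0.748, -0.664, -0.0]
force: [0.4, -0.9, -3.9]
opening: 26.4
finger_force: 59.5
```

Emit:
servo_tool([
  [0, 0, 1],
  [0, 0, 2],
  [0, 0, 2],
], roll=[0, 0, 0])

```text
clock: 21.75
tcp_pos: [475.4, -66.6, 92.7]
eef_rot: [-0.0, 0.748, -0.664, 0.0]
force: [-7.1, 1.2, 14.2]
opening: 26.5
finger_force: 61.5
```

Emit:
servo_tool([
  [0, 0.5, 0.7],
  [0, 0.5, 1.5],
  [0, 0.5, 1.5],
  [0, 0.5, 1.5],
], roll=[0, 0, 0, 0])

```text
clock: 22.15
tcp_pos: [475.5, -66.6, 92.6]
eef_rot: [-0.001, 0.748, -0.664, 0.001]
force: [-10.5, 1.8, 26.9]
opening: 26.4
finger_force: 62.7
```

It's hard against the rim at 92.6 (93.1 expected) and 27 N. Now I'll lift slowly.

Emit:
servo_tool([
  [0, 0, -2],
  [0, 0, -4],
  [0, 0, -5],
  [0, 0, -5],
], roll=[0, 0, 0, 0])

```text
clock: 22.55
tcp_pos: [474.6, -66.4, 94.4]
eef_rot: [0.0, 0.748, -0.664, -0.0]
force: [0.7, -0.4, -4.0]
opening: 26.0
finger_force: 59.3
```

Emit:
servo_tool([
  [0, 0, -1],
  [0, 0, -2],
  [0, 0, -3],
  [0, 0, -4],
  [0, 0, -5],
  [0, 0, -6],
  [0, 0, -6],
], roll=[0, 0, 0, 0, 0, 0, 0])

```text
clock: 23.25
tcp_pos: [475.1, -66.5, 101.1]
eef_rot: [-0.0, 0.748, -0.664, 0.0]
force: [0.4, 0.1, -0.0]
opening: 26.1
finger_force: 59.5
```

Emit:
servo_tool([
  [0, 0, -2],
  [0, 0, -4],
  [0, 0, -7],
  [0, 0, -10],
  [0, 0, -10],
], roll=[0, 0, 0, 0, 0])

```text
clock: 23.75
tcp_pos: [475.0, -66.3, 111.1]
eef_rot: [-0.0, 0.748, -0.664, 0.0]
force: [-0.0, -0.1, -2.1]
opening: 26.2
finger_force: 59.5
```

Emit:
servo_tool([
  [0, 0, -8],
  [0, 0, -20],
  [0, 0, -35],
  [0, 0, -50],
  [0, 0, -65],
  [0, 0, -75],
  [0, 0, -80],
  [0, 0, -82],
  [0, 0, -82],
  [0, 0, -82],
], roll=[0, 0, 0, 0, 0, 0, 0, 0, 0, 0])

```text
clock: 24.75
tcp_pos: [474.3, -66.5, 192.0]
eef_rot: [0.0, 0.748, -0.664, -0.0]
force: [0.4, 1.0, -2.2]
opening: 26.5
finger_force: 59.4
```

Run:
```python
from h import *
F=[]
for i in range(12):
    a=camera("side"); F.append(state()["force"][2])
cv2.imwrite("pics/side9.png",a[:,:,::-1]); s=state(); print(s["tcp_pos"],s["opening"],s["finger_force"],np.mean(F),np.std(F))
for q in("inner_lid","sugar_tin","outer_lid","cover_handle"): print(q,[(np.round(d["rect"],1),round(d["confidence"],2)) for d in boxes_of(q,"side")])
old=cv2.imread("pics/side6.png"); new=cv2.imread("pics/side9.png")
print(proj("side",[[477,-65,103],[477,-98,103],[477,-31,103]]))
for r in range(182,206,2): print(r,"old",old[r,242:258:3].mean(1).astype(int),"new",new[r,242:258:3].mean(1).astype(int))
```

```text
[474.69149768 -66.42825559 192.60451213] 26.251267268583398 59.428701996803284 -1.4953439630743788 0.37995749558350117
inner_lid [(array([248.5, 193.8,  25.2,  10.3]), 0.7)]
sugar_tin [(array([326.7, 272.8,  16.2,  16.2]), 0.69), (array([249.2, 208.8,  28.1,  28.4]), 0.67)]
outer_lid [(array([247.8, 161.7,  26.8,  33.4]), 0.97), (array([244.3, 245.5,  27.4,  37.7]), 0.95), (array([252.1, 314.1,  36.1,  38.9]), 0.74), (array([290.6, 253.9,  27.8,  37.9]), 0.61)]
cover_handle [(array([283.9, 184.6,  42.4,  22.1]), 0.88)]
[[248.18600675 191.32820623]
 [248.90314798 196.37212972]
 [247.47205723 186.30673126]]
182 old [ 89  87 117  98 117 160] new [ 65  64  65  67  97 137]
184 old [110 108 102  95 168 188] new [ 97  95  91  83 151 170]
186 old [122 116 105  93 177 192] new [111 103  86  82 159 174]
188 old [110  94  83  79  90 188] new [ 93  81  70  79  85 163]
190 old [ 73  74  74  74  75 146] new [81 77 66 78 76 99]
192 old [73 74 74 74 72 79] new [137  80  73  78  78  78]
194 old [72 73 74 73 73 68] new [186 160 139  97 120 105]
196 old [70 61 56 72 67 70] new [160 187 187 173 138  89]
198 old [72 67 69 68 67 65] new [109 123 131 137 126 149]
200 old [66 64 66 65 67 69] new [140 132 138 123 116  92]
202 old [66 66 67 68 66 65] new [94 84 81 77 78 79]
204 old [69 68 71 70 68 67] new [81 80 80 83 83 80]
```

```bash
python3 -c "
from plant import *
print(sign_off())"
```

```text
the job is handed in; nothing more can be done
None
```

I slid the cover open to its stop and pressed the inner lid home in the tin. The outer lid came off on its own and is now held level about 10 cm above where it sat; the job is handed in, with no verdict returned.

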